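# Lock out the bench isolator, find the loose terminal stud and hold its cover open

## Task

Lock the isolator off: take the steel lockout pin from its holder block and put it fully home through the holes in the isolator's handle and in the hasp plate under it, and let go of it. Then check the three terminal studs by pushing down on the top of each with the fingertips, going from left to right as the robot sees them: exactly one is loose and sinks under the push. Finally lift the cover of that loose terminal, and no other, at least halfway to upright and finish while still holding it up with the fingers, so that a colleague can get a spanner on the nut beneath; leave the handle in its off position and do not push the other things on the bench about.

Things in the scene. Friction and masses are not known exactly. Their poses are not given: they have to be found in the camera images.
- strip: aluminium plate fixed to the bench, 110 x 250 x 8 mm; origin under its centre, +y to the robot's left along the row, +x away from the robot (yaw within 0.25). On it, at y = +75 (left), 0, -75 mm (right), in an order dealt anew each time, stand three terminals a, b, c: black housings 76 mm deep, 50 mm wide, 50 mm high over the bench, each shut by a hinged grey cover with a stud standing up through it
- stud_a: upright round steel stud, 14 mm across. Origin: centre of its top face, at rest 70 mm above the bench, 15 mm above the shut cover, over its terminal's middle. A tight stud does not give; the loose one sinks 5 mm under a fingertip (about 2 N), its origin with it, and stays down. At first all three look alike
- stud_b: as stud_a, on terminal b
- stud_c: as stud_a, on terminal c
- cover_a: cover of the terminal with stud a: plate 70 x 50 x 5 mm, a 24 mm hole round the stud. Origin on the hinge along its back edge, 37 mm beyond the stud (strip's +x), 52.5 mm above the bench. Shut, its axes are the strip's. It turns about its +y, the front rising and swinging away from the robot, to 1.8 rad at most; its tilt is the opening angle. A light spring (1 N at the tongue) shuts it if let go
- cover_b: as cover_a, on the terminal with stud b
- cover_c: as cover_a, on the terminal with stud c
- tab_a (a point): grip point on the pull tongue of the cover of the same letter; the tongue, 14 mm wide (y), 8 thick, juts out 38 mm level from the cover's front edge, free below down to the strip and 60 mm from the next tongue. The point: mid-thickness, 11 mm behind the tongue's front end, 99 mm from the hinge axis, 52.5 mm above the bench when shut
- tab_b (a point): as tab_a, on cover b
- tab_c (a point): as tab_a, on cover c
- isolator: rotary isolator switch, fixed to the bench: grey enclosure 102 x 92 mm, 62 mm high, hub 88 mm. Origin: centre of its underside; its -x side is the front, towards the robot. A steel hasp plate 34 mm wide, 5 mm thick juts out 36 mm in front at its top edge; the bare metal bar handle lies over it
- handle: bare metal bar handle of the isolator, in the OFF position at the start, pointing to the front. Origin on its upright turning axis; its x is parallel to the isolator's x when OFF. It turns stiffly
- handle_hole (a point): centre of the upper mouth of the 10 mm hole through the handle's front end (8 mm thick there), on its top face, 78 mm above the bench. The hole axis is upright
- hasp_hole (a point): centre of the upper mouth of the 10 mm hole through the hasp plate, straight below handle_hole, 67 mm above the bench (3 mm gap under the handle, plate 5 mm thick, free air below)
- pin_grip (a point): loose upright steel lockout pin, 50 to 90 g, in the middle hole of a wooden block 50 x 100 mm, 45 mm high. Shank 8 mm across, 40 long, tapered tip; then a collar 22 across, 4 thick; then a grip 14 across, 38 long. This point: on the grip's axis, 27 mm above the collar's underside, 15 mm below the top end; z up the pin. Parked, the collar lies on the block, this point 72 mm above the bench
- pin_tip (a point): tip of the lockout pin's shank, 67 mm below pin_grip along the pin
- spanner: open-ended spanner lying on the bench, 160 mm long; bystander
- screwdriver: screwdriver lying on the bench, 190 mm long; bystander
- tape: roll of masking tape lying flat, 104 mm across, 24 mm high; bystander
- spool: metal spool, 60 mm across, 42 mm high; bystander
- meter: black multimeter lying on its back, 165 x 80 x 34 mm; bystander
- board: green circuit board 100 x 70 mm, 18 mm high over its parts; bystander
- cutters: side cutters lying on the bench, 125 mm long; bystander
Things that resemble listed ones, but are neither listed nor needed, are in the scene too. Leave any turquoise look-alike of the isolator alone.

How it is judged:
By the outcome, as a careful person would: the job done as asked, in the order asked, and still so for the second after the job is handed in, while the arm keeps its last pose, push and grip.
It also fails if it takes over 67 s, if anything falls off the work surface, if the arm or the gripper's body presses on something with over 40 N, if the wrist force passes 120 N, or if a joint passes its speed limit or range.

## Robot

A 6-joint arm with a two-finger parallel gripper is mounted at the origin on the work surface. World frame = base frame: x ahead of the robot, y to its left, z up, the work surface at z = 0. Lengths are in m, angles in rad, forces in N, time in s.
With the tool pointing down it reaches from about 0.2 to 0.875 m from the base axis. Payload 3.4 kg.
Tool frame: the origin (TCP) lies midway between the tips of the shut fingers; the grasp point (between the pads) lies 19 mm behind it; x points along the fingers, y is the direction in which the jaws open and shut, and the axes are right-handed (so a half turn about x gives the same grasp; the last joint's range is limited). The gripper opens to 94 mm and grips with 3 to 60 N. Pads are 16 mm wide; open, the fingers measure 119 mm over their backs; the gripper's body (75 mm by 177 mm) begins 78 mm behind the grasp point.
Start: joints at [0.98, 0.276, 1.505, -0, 1.361, -0.121], TCP at [0.26, 0.513, 0.205] pointing down, gripper open.
Joint ranges: [-2.89, 2.89], [-0.75, 2.08], [0.22, 2.7], [-1.18, 4.32], [0.11, 2.71], [-2.7, 2.7]. Speed limits (rad/s): [2.57, 2.57, 3.14, 3.14, 3.14, 3.14].

## Interface

Orientations are given as a unit quaternion [w, x, y, z].
In Python, from station import sensors, imaging, env, finder gives the robot as it stands.
- The arm moves only by the shell command python3 -m handwheel 'ROWS' [OPENING]. ROWS is JSON, a list of rows, each a list of 6 numbers: the shift along the tool's x, y, z in mm, then the turn, a rotation vector about the tool's x, y, z in rad. A call has 1 to 12 rows; each row shifts and turns the commanded pose from where the row before left it, along the tool's axes as they then stand; what a row does not reach is not made up. A row lasts 1/10 s, in which the tool goes at most 50 mm and 8.59 degrees, less where a joint would pass 70% of its speed; a pose out of reach is approached as far as the arm can. A call is refused whole if a number of a shift passes 50 or a number of a turn 0.15, either way. A call with a gripper value outside its range is refused whole. OPENING is the opening, from -1 (shut) to 1 (fully open), set as the call begins (- or left out, the last holds). The fingers move at their own pace and stop on an object; the grip force is fixed at half the most. Time passes only in rows, so rows that do not move let the fingers close. It gives the time, the measured TCP pose, the force and the opening at its end, in the units of the state.
- sensors.state(): the state, without advancing time (a new reading comes with each control period).
- imaging.grab_frame(name): name is "side" or "top"; returns a dict with "color" (400x640x3 uint8, red, green, blue), "intrinsics" (3x3 intrinsics, pixels), "world_to_cam" (4x4, takes a point from world to camera coordinates). Camera axes: x right, y down, z forward; pixel columns grow to the right and rows downward; lengths in m; the calibration is good to about 2 mm. A picture is of the moment at which its call begins. There is no depth.
- env.sign_off(): hands the job in, once; it reports no verdict.
Trained networks look in the newest picture that a camera, given by its name, has taken for a name from the list of things; names that differ only in an ending like _2 or _b are one class to them, and where a whole thing is asked for, a point or a joint stands for the part that bears it (a point fixed in the world has none). Each returns a list of dicts, best first, with "p" (0 to 1); they miss things now and then, are a little off and sometimes report something else, mostly with a low value. They report only what shows in the picture. A call takes as long as a camera call. They do not tell look-alikes from the thing itself.
- finder.search_frame(camera, thing): "rect" ([left, top, right, bottom] in pixels, round what is visible of it).
- finder.landmark_of(camera, thing): "pixel" ([column, row] in pixels: a listed point, or the origin of a listed thing).
The state is a dict: "clock": time; "joint_positions": joint angles; "dq": joint speeds; "tau": joint torques, N m; "tool_pos": TCP position; "tool_rot": TCP orientation; "ft_force": force on the tool from outside, world axes, zero at the start; "torque": the same for the moment, N m; "finger_gap": finger opening in m.
Only numpy, scipy, OpenCV 4.12 (cv2) and the standard library are available. Lean on these libraries where they do the work, as an engineer would, in place of code of your own. Each camera call takes 0.05 s, during which the arm holds its last target.

## Working session

There is one attempt and no reset: what is moved stays moved. The work goes in short steps, Python scripts to look and compute and a shell command to move; the robot and the scene stay as the last step left them, time stands still between calls to the robot, and variables do not carry over. Pictures are saved under pics/ and viewed, and the job is handed in when it is done.

```bash
ls; mkdir -p pics; python3 - <<'E'
from station import sensors, imaging, env, finder
import cv2, numpy as np
print(sensors.state())
for n in ("side","top"):
    f=imaging.grab_frame(n)
    cv2.imwrite(f"pics/{n}0.png",f["color"][:,:,::-1])
    print(n,f["intrinsics"].round(1).tolist(),f["world_to_cam"].round(3).tolist())
    for t in ["isolator","handle","handle_hole","hasp_hole","pin_grip","pin_tip","stud_a","cover_a","tab_a","strip"]:
        print(t,[(np.round(d["pixel"],1).tolist(),round(d["p"],2)) for d in finder.landmark_of(n,t)][:6])
E
```

```text
pics
{'clock': 0.0, 'joint_positions': array([ 9.80023422e-01,  2.76563126e-01,  1.50611761e+00, -4.42447214e-05,
        1.36068125e+00, -1.20970355e-01]), 'dq': array([ 0.00098315,  0.0013866 ,  0.00037411, -0.00209209, -0.00031955,
       -0.00126457]), 'tau': array([ 7.64878023e-04, -4.04593277e+01, -2.37230015e+01,  6.98877708e-02,
        3.46281391e-02, -1.21179223e-04]), 'tool_pos': array([0.25999646, 0.51222854, 0.2046291 ]), 'tool_rot': array([ 0.68748462,  0.16398202,  0.68789184, -0.1651654 ]), 'ft_force': array([ 0.58930005, -0.27738436,  0.21032023]), 'torque': array([-0.05164917,  0.0365588 ,  0.04121208]), 'finger_gap': 0.09416142622640071}
side [[371.2, 0.0, 318.7], [0.0, 371.2, 199.2], [0.0, 0.0, 1.0]] [[0.772, -0.635, -0.02, -0.343], [-0.367, -0.42, -0.83, 0.251], [0.519, 0.648, -0.557, 1.047], [0.0, 0.0, 0.0, 1.0]]
isolator [([326.1, 333.6], 0.88), ([406.5, 256.2], 0.68)]
handle [([406.1, 238.4], 0.94), ([337.5, 315.5], 0.94), ([370.2, 182.0], 0.73), ([392.9, 216.9], 0.69)]
handle_hole [([305.9, 320.2], 0.83), ([383.4, 245.5], 0.73)]
hasp_hole [([306.4, 324.4], 0.
[... 537 characters left out ...]
06], [0.178, 0.02, -0.984, 1.186], [0.0, 0.0, 0.0, 1.0]]
isolator [([333.4, 186.1], 0.74), ([448.5, 297.7], 0.62), ([422.4, 193.7], 0.56)]
handle [([433.8, 187.5], 0.89), ([456.5, 294.1], 0.74)]
handle_hole [([423.5, 210.2], 0.86), ([451.0, 321.7], 0.71), ([426.6, 246.7], 0.43)]
hasp_hole [([422.7, 209.9], 0.96), ([443.4, 323.1], 0.77), ([330.0, 156.5], 0.67)]
pin_grip [([378.9, 215.9], 0.45)]
pin_tip [([335.1, 185.2], 0.51), ([423.6, 209.2], 0.27)]
stud_a [([423.8, 208.2], 0.51), ([304.4, 162.3], 0.39)]
cover_a [([288.0, 163.4], 0.74), ([330.4, 155.9], 0.64), ([304.9, 161.8], 0.54)]
tab_a [([334.8, 187.2], 0.82), ([288.2, 191.7], 0.79), ([313.4, 193.9], 0.58)]
strip [([308.0, 175.8], 0.67)]
```

View pics/side0.png

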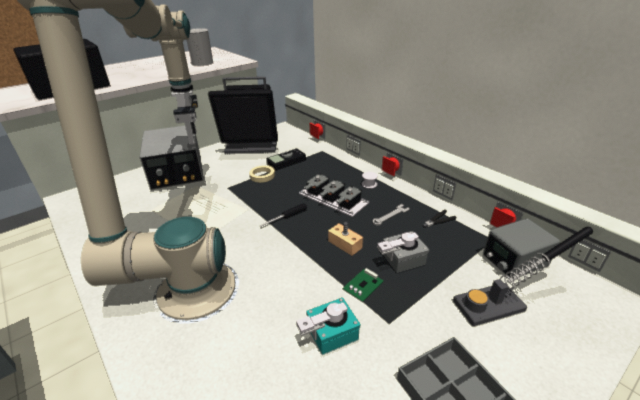

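View pics/top0.png

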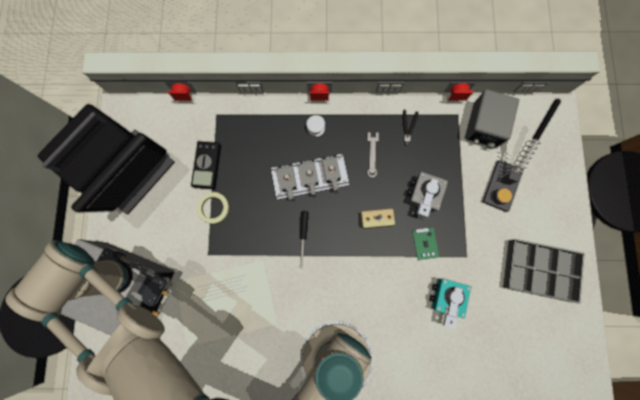

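Top view: strip around (310,175), pin block (378,218), grey isolator (428,195) with its hole near (423,211). The turquoise decoy is at (452,300). Next I'll zoom in.

```bash
python3 - <<'E'
import cv2, numpy as np
t=cv2.imread("pics/top0.png"); s=cv2.imread("pics/side0.png")
def z(im,x0,y0,x1,y1,k): return cv2.resize(im[y0:y1,x0:x1],None,fx=k,fy=k,interpolation=cv2.INTER_CUBIC)
cv2.imwrite("pics/t1.png",z(t,260,140,360,210,8))
cv2.imwrite("pics/t2.png",z(t,355,165,455,240,8))
cv2.imwrite("pics/s1.png",z(s,295,165,375,220,10))
cv2.imwrite("pics/s2.png",z(s,320,215,435,280,7))
E
```

```text
(no output)
```

View pics/t1.png

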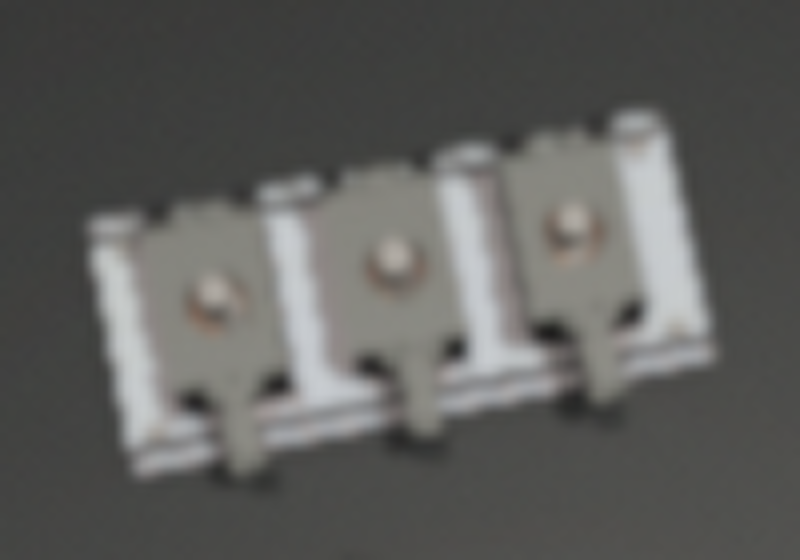

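View pics/t2.png

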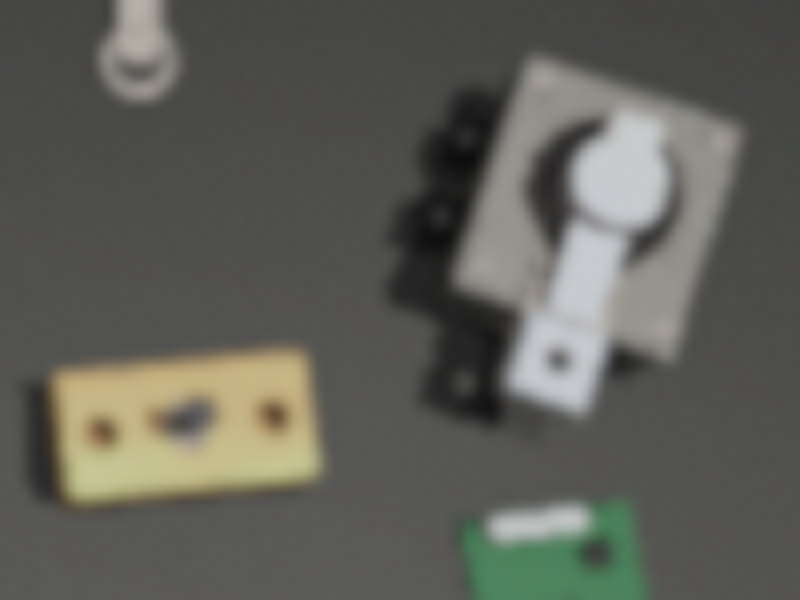

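View pics/s1.png

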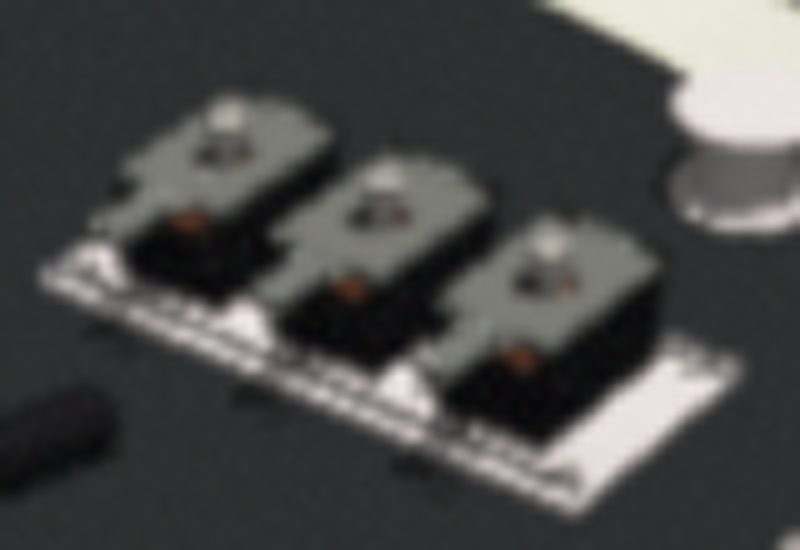

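View pics/s2.png

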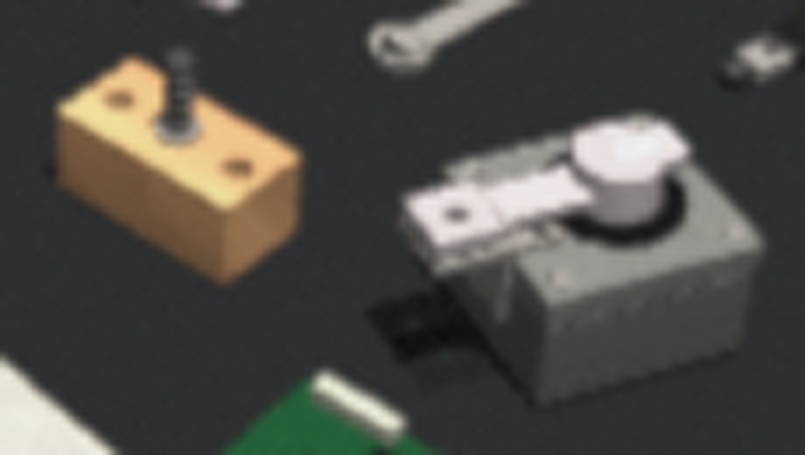

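Hole visible at top (424.6,209.5) and side (384.8,245.2). The pin stands mid-block, with its collar at side (344.8,232.8) and top about (379,217). The studs show as bright dots. I'll triangulate these now.

```bash
cat > h.py <<'E'
import numpy as np, cv2
from scipy.spatial.transform import Rotation as R
from scipy.optimize import least_squares
import json
def cam(f): return np.array(f["intrinsics"]),np.array(f["world_to_cam"])
def proj(c,P):
    K,T=c; q=T[:3,:3]@np.asarray(P)+T[:3,3]; q=K@q; return q[:2]/q[2]
def tri(c1,p1,c2,p2):
    r=least_squares(lambda X:np.r_[proj(c1,X)-p1,proj(c2,X)-p2],[0.6,0,.05]); return r.x,r.fun
def ray(c,p,z):
    K,T=c; o=-T[:3,:3].T@T[:3,3]; d=T[:3,:3].T@np.linalg.inv(K)@np.r_[p,1]; return o+d*(z-o[2])/d[2]
def zp(u,v,x0,y0,k): return np.array([(u+.5)/k-.5+x0,(v+.5)/k-.5+y0])
def tool(s):
    q=s["tool_rot"]; return R.from_quat([q[1],q[2],q[3],q[0]])
E
python3 - <<'E'
from h import *
from station import imaging,sensors
import pickle
S=cam(imaging.grab_frame("side"));T=cam(imaging.grab_frame("top"))
pickle.dump((S,T),open("cams.pkl","wb"))
t1=lambda u,v:zp(u,v,260,140,8); t2=lambda u,v:zp(u,v,355,165,8)
s1=lambda u,v:zp(u,v,295,165,10); s2=lambda u,v:zp(u,v,320,215,7)
for n,a,b in [("hole",s2(457,215),t2(560,360)),("pin top",s2(180,50),t2(203,407)),("collar",s2(177,129),t2(192,425)),
 ("hub",s2(633,150),t2(622,183)),
 ("studL",s1(227,112),t1(215,290)),("studM",s1(385,176),t1(396,256)),("studR",s1(550,238),t1(575,222)),
 ("tabL",s1(108,222),t1(243,470)),("tabM",s1(265,290),t1(421,433)),("tabR",s1(432,360),t1(605,398)),
 ("blkA",s2(119,98),t2(102,430)),("blkB",s2(238,167),t2(275,414))]:
    X,r=tri(S,a,T,b); print(n,X.round(4),r.round(2))
print(ray(T,t2(560,360),.078),ray(S,s2(457,215),.078))
print(tool(sensors.state()).as_matrix().round(3))
E
```

```text
hole [ 0.4667 -0.2751  0.0761] [-0.06  0.02  0.04 -0.05]
pin top [ 0.4448 -0.1316  0.0895] [ 0.03 -0.01 -0.02  0.03]
collar [ 0.443  -0.1332  0.047 ] [ 0.1  -0.02 -0.06  0.09]
hub [ 0.5391 -0.302   0.087 ] [-1.1   0.34  0.77 -0.98]
studL [0.5753 0.1661 0.0721] [-0.16  0.03  0.08 -0.12]
studM [0.5904 0.0926 0.071 ] [-0.24  0.05  0.12 -0.18]
studR [0.6048 0.0197 0.0724] [-0.3   0.07  0.16 -0.23]
tabL [0.5051 0.1536 0.0572] [-0.7   0.12  0.34 -0.53]
tabM [0.5211 0.0814 0.0556] [-0.64  0.12  0.33 -0.49]
tabR [0.5355 0.0066 0.0569] [-0.5   0.11  0.27 -0.4 ]
blkA [ 0.4408 -0.097   0.0441] [ 0.17 -0.04 -0.1   0.15]
blkB [ 0.4481 -0.1673  0.0437] [ 0.11 -0.03 -0.07  0.1 ]
[ 0.46618963 -0.27446882  0.078     ] [ 0.4650434  -0.27657821  0.078     ]
[[ 0.     0.453  0.892]
 [ 0.     0.892 -0.453]
 [-1.     0.    -0.   ]]
```

Residuals are sub-pixel and heights match the text: hole 76 mm, stud tops 72 mm. The pin is at about (0.444,-0.132), jaw yaw for the insert is 1.214 rad and strip yaw is about 0.20. Moving toward the pin.

```bash
python3 -m handwheel '[[0,-35,32,0,0,0],[0,-35,32,0,0,0],[0,-35,32,0,0,0],[0,-35,32,0,0,0],[0,-35,32,0,0,0],[0,-35,32,0,0,0],[0,-35,32,0,0,0],[0,-35,32,0,0,0],[0,-35,32,0,0,0],[0,-35,32,-0.04,0,0],[0,-35,32,-0.04,0,0],[0,-35,32,-0.033,0,0]]' -0.2
cat > go.py <<'E'
import sys
from h import *
from station import sensors
# usage: x y z yaw(jaw dir angle) [pitch]
x,y,z,yaw=map(float,sys.argv[1:5]); pitch=float(sys.argv[5]) if len(sys.argv)>5 else 0
s=sensors.state(); r=tool(s)
# pitch>0: tool x tilts toward forward (perp to jaw dir)
def target(yaw,pitch):
    Y=np.array([np.cos(yaw),np.sin(yaw),0]); F=np.array([np.sin(yaw),-np.cos(yaw),0])
    X=np.array([0,0,-1.])*np.cos(pitch)+F*np.sin(pitch); return R.from_matrix(np.c_[X,Y,np.cross(X,Y)])
t=target(yaw,pitch)
d=np.array([x,y,z])-s["tool_pos"]
print("pos",s["tool_pos"].round(4),"t",round(s["clock"],2),"F",s["ft_force"].round(1),"gap",round(s["finger_gap"],4),"q",s["joint_positions"].round(2))
print("tool shift mm",(r.inv().apply(d)*1000).round(1),"rotvec",(r.inv()*t).as_rotvec().round(4))
E
python3 go.py .444 -.1322 .055 1.214
```

```text
clock: 2.4
tool_pos: [0.4181, -0.0359, 0.2059]
tool_rot: [0.696, 0.125, 0.696, -0.125]
ft_force: [1.1, 0.1, -0.6]
finger_gap: 0.0377
pos [ 0.4181 -0.0359  0.2059] t 2.4 F [ 1.1  0.1 -0.6] gap 0.0377 q [-0.25  0.04  1.8   0.    1.3  -1.47]
tool shift mm [150.9 -81.4  57.7] rotvec [ 0.0009  0.0011 -0.0005]
```

```bash
python3 -m handwheel '[[0,-40,28,0,0,0],[0,-40,28,0,0,0],[40,0,0,0,0,0],[35,0,0,0,0,0],[0,0,0,0,0,0],[0,0,0,0,0,0]]'
python3 go.py .444 -.1322 .055 1.214
```

```text
clock: 3.0
tool_pos: [0.4426, -0.1284, 0.1308]
tool_rot: [0.696, 0.126, 0.696, -0.125]
ft_force: [0.4, -0.0, -0.1]
finger_gap: 0.0375
pos [ 0.4426 -0.1284  0.1308] t 3.0 F [ 0.4 -0.  -0.1] gap 0.0375 q [-0.43  0.16  1.86  0.    1.12 -1.65]
tool shift mm [75.8 -3.1  2.7] rotvec [ 0.     -0.0007 -0.0002]
```

```bash
python3 -m handwheel '[[20,-3.1,2.7,0,0,0],[25,0,0,0,0,0],[20,0,0,0,0,0],[10.5,0,0,0,0,0],[0,0,0,0,0,0]]'
python3 - <<'E'
from h import *
from station import imaging
for n,(x0,y0,x1,y1) in dict(top=(340,180,420,240),side=(305,185,385,245)).items():
    f=imaging.grab_frame(n); cv2.imwrite(f"pics/{n}1.png",cv2.resize(f["color"][y0:y1,x0:x1,::-1],None,fx=8,fy=8,interpolation=cv2.INTER_CUBIC))
E
```

```text
clock: 3.5
tool_pos: [0.4445, -0.1321, 0.0554]
tool_rot: [0.696, 0.125, 0.696, -0.125]
ft_force: [-0.5, -0.3, -0.1]
finger_gap: 0.0378
```

View pics/side1.png

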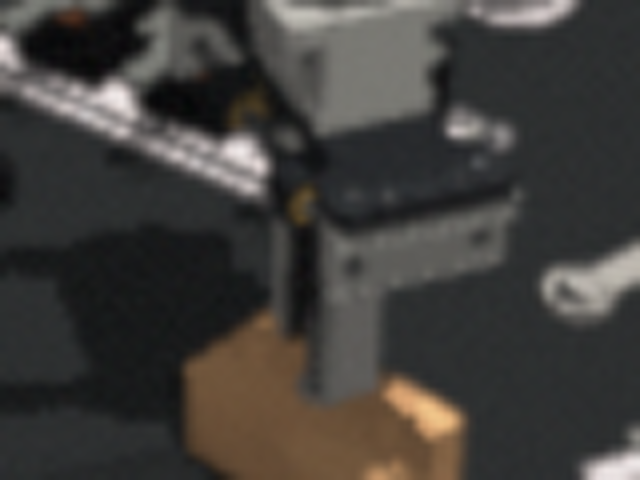

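The fingers are down over the block and straddle the pin (dark shape near 305,280 in the crop). Closing.

```bash
python3 -m handwheel '[[0,0,0,0,0,0],[0,0,0,0,0,0],[0,0,0,0,0,0],[0,0,0,0,0,0],[0,0,0,0,0,0]]' -1
python3 go.py .444 -.1322 .055 1.214
```

```text
clock: 4.1
tool_pos: [0.4443, -0.1327, 0.0554]
tool_rot: [0.696, 0.125, 0.696, -0.126]
ft_force: [-0.5, -0.9, 3.7]
finger_gap: 0.0134
pos [ 0.4443 -0.1327  0.0554] t 4.1 F [-0.5 -0.9  3.7] gap 0.0134 q [-0.44  0.25  1.96 -0.    0.93 -1.65]
tool shift mm [ 0.4  0.4 -0.4] rotvec [0.0002 0.0009 0.0005]
```

Gripped (gap 13.4 mm). Lifting and moving above the hole.

```bash
python3 -m handwheel '[[-15,0,0,0,0,0],[-30,0,0,0,0,0],[-40,0,0,0,0,0],[-30,0,0,0,0,0],[0,0,0,0,0,0]]'
python3 go.py .4665 -.2751 .165 1.214
```

```text
clock: 4.6
tool_pos: [0.4467, -0.1333, 0.1738]
tool_rot: [0.699, 0.125, 0.693, -0.126]
ft_force: [1.0, -0.7, -0.7]
finger_gap: 0.0136
pos [ 0.4467 -0.1333  0.1738] t 4.6 F [ 1.  -0.7 -0.7] gap 0.0136 q [-0.44  0.13  1.78  0.    1.22 -1.65]
tool shift mm [   9.4 -125.9   68. ] rotvec [-0.0001  0.0086  0.0002]
```

```bash
python3 -m handwheel '[[0,-30,16,0,0,0],[0,-35,20,0,0,0],[0,-40,21,0,0,0],[0,-20.9,11,0,0,0],[0,0,0,0,0,0],[0,0,0,0,0,0],[0,0,0,0,0,0]]'
python3 go.py .4665 -.2751 .165 1.214
python3 - <<'E'
from h import *
from station import imaging
for n,(x0,y0,x1,y1) in dict(top=(390,170,470,230),side=(340,195,420,255)).items():
    f=imaging.grab_frame(n); cv2.imwrite(f"pics/{n}2.png",cv2.resize(f["color"][y0:y1,x0:x1,::-1],None,fx=10,fy=10,interpolation=cv2.INTER_CUBIC))
E
```

```text
clock: 5.3
tool_pos: [0.463, -0.2723, 0.1691]
tool_rot: [0.695, 0.126, 0.697, -0.125]
ft_force: [-0.3, -0.3, -0.2]
finger_gap: 0.0135
pos [ 0.463  -0.2723  0.1691] t 5.3 F [-0.3 -0.3 -0.2] gap 0.0135 q [-0.66  0.24  1.64  0.    1.26 -1.88]
tool shift mm [ 4.  -1.4  4.2] rotvec [ 0.0006 -0.0022 -0.0015]
```

View pics/side2.png

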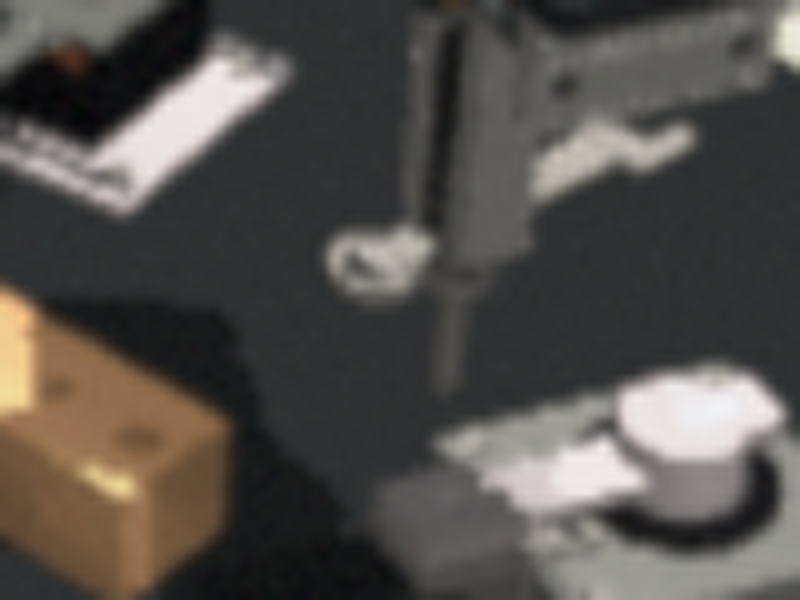

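View pics/top2.png

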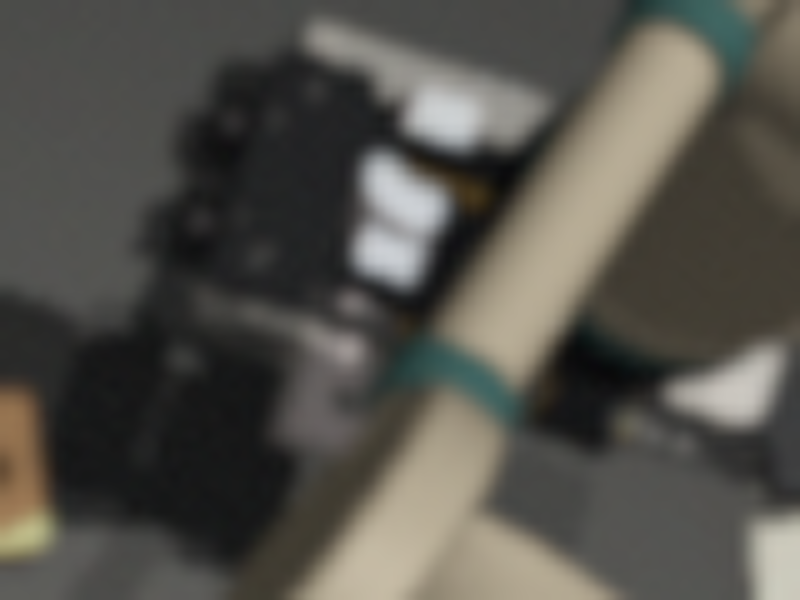

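The side view shows the pin hanging vertically with its tip at about (384.1,233.5); the handle front end is in shadow and the hole is hidden. I'll check the tip's offset from the TCP.

```bash
python3 - <<'E'
from h import *
import pickle
S,T=pickle.load(open("cams.pkl","rb"))
tcp=np.array([.463,-.2723,.1691])
z=lambda u,v:zp(u,v,340,195,10)
print(proj(S,tcp-[0,0,.050]),z(446,392), proj(S,tcp-[0,0,.010]), z(453,285))
print("tip by ray",ray(S,z(446,392),.119))
print("collar bottom by ray",ray(S,z(452,290),.1591-.0))
# hole by side only ray at z
print("hole side ray",ray(S,zp(457,215,320,215,7),.078),"top ray",ray(T,zp(560,360,355,165,8),.078))
# parked pin by side only
print("pin top: side ray",ray(S,zp(180,50,320,215,7),.087))
print(proj(S,[.4443,-.1327,.087]),zp(180,50,320,215,7),proj(T,[.4443,-.1327,.087]),zp(203,407,355,165,8))
E
```

```text
[384.38515091 233.71837787] [384.15 233.75] [385.53188926 222.40808851] [384.85 223.05]
tip by ray [ 0.46249486 -0.27188657  0.119     ]
collar bottom by ray [ 0.45754493 -0.27437132  0.1591    ]
hole side ray [ 0.4650434  -0.27657821  0.078     ] top ray [ 0.46618963 -0.27446882  0.078     ]
pin top: side ray [ 0.44698172 -0.12918479  0.087     ]
[345.42405019 222.58533383] [345.28571429 221.71428571] [380.1428751  215.72562717] [379.9375 215.4375]
```

```bash
python3 -m handwheel '[[10,-1.7,3.8,0,-0.002,-0.001],[15,0,0,0,0,0],[8,0,0,0,0,0],[0,0,0,0,0,0],[0,0,0,0,0,0]]'
python3 go.py .4660 -.2752 .133 1.214
python3 - <<'E'
from h import *
from station import imaging
for n,(x0,y0,x1,y1) in dict(side=(350,205,430,265)).items():
    f=imaging.grab_frame(n); cv2.imwrite(f"pics/{n}3.png",cv2.resize(f["color"][y0:y1,x0:x1,::-1],None,fx=10,fy=10,interpolation=cv2.INTER_CUBIC))
E
```

```text
clock: 5.9
tool_pos: [0.4668, -0.2768, 0.1369]
tool_rot: [0.696, 0.125, 0.695, -0.126]
ft_force: [-0.7, -0.6, -0.5]
finger_gap: 0.0136
pos [ 0.4668 -0.2768  0.1369] t 5.9 F [-0.7 -0.6 -0.5] gap 0.0136 q [-0.66  0.27  1.69 -0.    1.18 -1.88]
tool shift mm [ 3.9  1.2 -1.3] rotvec [0.0003 0.0018 0.0009]
```

View pics/side3.png

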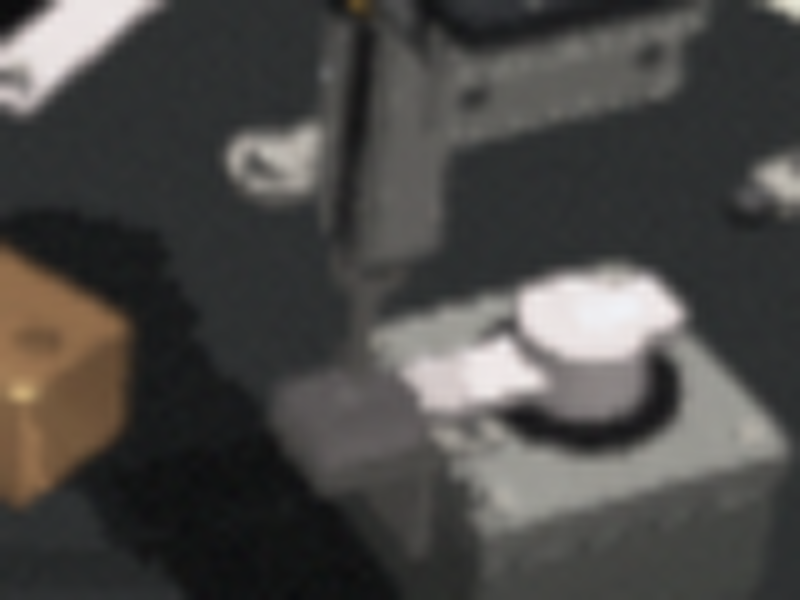

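```bash
python3 -m handwheel '[[0,0,0,0,0,0],[0,0,0,0,0,0]]'
python3 go.py .4660 -.2752 .133 1.214
python3 - <<'E'
from h import *
from station import imaging,sensors
import pickle
S,T=pickle.load(open("cams.pkl","rb"))
fs=[imaging.grab_frame("side")["color"].astype(float) for _ in range(4)]
c=np.mean(fs,0)[225:260,365:405]; c=np.clip((c-40)*3.0,0,255).astype(np.uint8)
cv2.imwrite("pics/side4.png",cv2.resize(c[:,:,::-1],None,fx=16,fy=16,interpolation=cv2.INTER_CUBIC))
p=sensors.state()["tool_pos"]; print(p,proj(S,p-[0,0,.05]))
E
```

```text
clock: 6.15
tool_pos: [0.4671, -0.2772, 0.1375]
tool_rot: [0.697, 0.125, 0.695, -0.126]
ft_force: [0.3, 0.4, -0.3]
finger_gap: 0.0133
pos [ 0.4671 -0.2772  0.1375] t 6.15 F [ 0.3  0.4 -0.3] gap 0.0133 q [-0.66  0.27  1.68 -0.    1.18 -1.88]
tool shift mm [ 4.5  1.5 -1.7] rotvec [-0.      0.0031  0.0012]
[ 0.46681105 -0.27701531  0.13713489] [385.64671762 242.66311955]
```

View pics/side4.png

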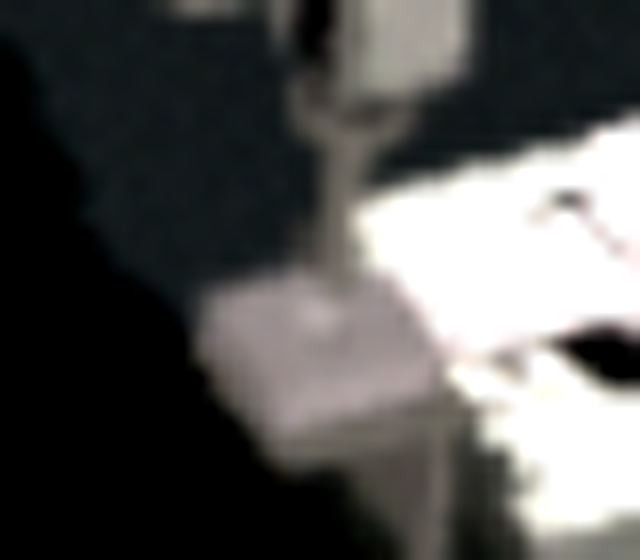

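Tip at about (385.3,242), hole about (384.8,245). I'll correct laterally and descend gently.

```bash
python3 -m handwheel '[[0,1.3,-1.5,0,0.002,0.001],[3,0,0,0,0,0],[3,0,0,0,0,0],[2,0,0,0,0,0],[2,0,0,0,0,0],[0,0,0,0,0,0]]'
python3 go.py .4660 -.2752 .133 1.214
```

```text
clock: 6.95
tool_pos: [0.4656, -0.275, 0.1265]
tool_rot: [0.696, 0.126, 0.696, -0.125]
ft_force: [-0.3, 0.5, -0.5]
finger_gap: 0.0135
pos [ 0.4656 -0.275   0.1265] t 6.95 F [-0.3  0.5 -0.5] gap 0.0135 q [-0.66  0.28  1.7   0.    1.16 -1.88]
tool shift mm [-6.5  0.   0.5] rotvec [-0.     -0.0008 -0.0004]
```

```bash
python3 -m handwheel '[[2,0,0,0,0,0],[2,0,0,0,0,0],[2,0,0,0,0,0],[0,0,0,0,0,0]]'
python3 go.py .4660 -.2752 .133 1.214
```

```text
clock: 7.35
tool_pos: [0.4657, -0.2752, 0.1206]
tool_rot: [0.696, 0.126, 0.696, -0.125]
ft_force: [-0.1, 0.1, -0.6]
finger_gap: 0.0135
pos [ 0.4657 -0.2752  0.1206] t 7.35 F [-0.1  0.1 -0.6] gap 0.0135 q [-0.66  0.29  1.71  0.    1.14 -1.88]
tool shift mm [-12.4   0.1   0.3] rotvec [ 0.     -0.0004 -0.0002]
```

It's in the hole with no force. Continuing through the hasp.

```bash
python3 -m handwheel '[[3,0,0,0,0,0],[3,0,0,0,0,0],[3,0,0,0,0,0],[3,0,0,0,0,0],[0,0,0,0,0,0]]'
python3 go.py .4660 -.2752 .0884 1.214
```

```text
clock: 7.85
tool_pos: [0.4657, -0.2752, 0.1085]
tool_rot: [0.696, 0.126, 0.696, -0.125]
ft_force: [0.5, -0.9, -1.3]
finger_gap: 0.0136
pos [ 0.4657 -0.2752  0.1085] t 7.85 F [ 0.5 -0.9 -1.3] gap 0.0136 q [-0.66  0.3   1.73  0.    1.11 -1.88]
tool shift mm [20.1  0.1  0.3] rotvec [ 0.     -0.0004 -0.0001]
```

```bash
python3 -m handwheel '[[4,0,0,0,0,0],[4,0,0,0,0,0],[4,0,0,0,0,0],[4,0,0,0,0,0],[3,0,0,0,0,0],[0,0,0,0,0,0]]'
python3 go.py .4660 -.2752 .0884 1.214
```

```text
clock: 8.45
tool_pos: [0.4657, -0.2752, 0.0895]
tool_rot: [0.696, 0.126, 0.696, -0.125]
ft_force: [1.0, -0.4, 0.0]
finger_gap: 0.0133
pos [ 0.4657 -0.2752  0.0895] t 8.45 F [ 1.  -0.4  0. ] gap 0.0133 q [-0.66  0.32  1.75 -0.    1.07 -1.88]
tool shift mm [1.1 0.1 0.3] rotvec [ 0.     -0.0005 -0.0001]
```

```bash
python3 -m handwheel '[[0.5,0,0,0,0,0],[0.5,0,0,0,0,0],[0.5,0,0,0,0,0],[0,0,0,0,0,0]]'
python3 go.py .4660 -.2752 .0884 1.214
```

```text
clock: 8.85
tool_pos: [0.4658, -0.2752, 0.0885]
tool_rot: [0.696, 0.125, 0.696, -0.125]
ft_force: [0.0, 0.4, -0.4]
finger_gap: 0.0135
pos [ 0.4658 -0.2752  0.0885] t 8.85 F [ 0.   0.4 -0.4] gap 0.0135 q [-0.66  0.32  1.76  0.    1.07 -1.88]
tool shift mm [0.1 0.1 0.2] rotvec [-0.      0.0002 -0.0001]
```

```bash
python3 -m handwheel '[[0.6,0,0,0,0,0],[0.6,0,0,0,0,0],[0,0,0,0,0,0]]'; python3 -m handwheel '[[0.6,0,0,0,0,0],[0,0,0,0,0,0]]'
```

```text
clock: 9.15
tool_pos: [0.4659, -0.2752, 0.0882]
tool_rot: [0.696, 0.125, 0.696, -0.126]
ft_force: [-1.2, 0.7, 6.5]
finger_gap: 0.0135
clock: 9.35
tool_pos: [0.4658, -0.2752, 0.0881]
tool_rot: [0.696, 0.125, 0.696, -0.126]
ft_force: [-1.8, 1.5, 8.9]
finger_gap: 0.013
```

Seated (contact at TCP 0.0882, 6–9 N up). Releasing and rising.

```bash
python3 -m handwheel '[[0,0,0,0,0,0],[0,0,0,0,0,0],[0,0,0,0,0,0]]' -0.3; python3 -m handwheel '[[-10,0,0,0,0,0],[-30,0,0,0,0,0],[-40,0,0,0,0,0],[-40,0,0,0,0,0]]'
python3 go.py .5753 .1661 .15 1.770
```

```text
clock: 9.65
tool_pos: [0.4657, -0.2751, 0.0864]
tool_rot: [0.696, 0.126, 0.696, -0.125]
ft_force: [0.4, -0.3, 0.1]
finger_gap: 0.0321
clock: 10.05
tool_pos: [0.4655, -0.275, 0.2081]
tool_rot: [0.696, 0.126, 0.696, -0.125]
ft_force: [0.9, 0.2, -0.3]
finger_gap: 0.0328
pos [ 0.4655 -0.275   0.2081] t 10.05 F [ 0.9  0.2 -0.3] gap 0.0328 q [-0.66  0.22  1.57  0.    1.35 -1.88]
tool shift mm [ 58.3 451.6 -51.1] rotvec [-5.56e-01 -7.00e-04 -5.00e-04]
```

```bash
python3 -m handwheel '[[0,45,-5,0,0,0],[0,45,-5,0,0,0],[0,45,-5,0,0,0],[0,45,-5,0,0,0],[0,45,-5,0,0,0],[0,45,-5,0,0,0],[0,45,-5,0,0,0],[0,45,-5,0,0,0],[0,45,-5,0,0,0],[0,46,-6,0,0,0]]' -1;  python3 -m handwheel '[[15,0,0,-0.14,0,0],[15,0,0,-0.14,0,0],[10,0,0,-0.14,0,0],[10,0,0,-0.136,0,0],[0,0,0,0,0,0],[0,0,0,0,0,0]]'
python3 go.py .5753 .1661 .08 1.770
python3 - <<'E'
from h import *
from station import imaging
fs={n:imaging.grab_frame(n)["color"] for n in("top","side")}
a=cv2.resize(fs["top"][180:240,390:470],None,fx=5,fy=5,interpolation=cv2.INTER_CUBIC)
b=cv2.resize(fs["side"][205:265,350:430],None,fx=5,fy=5,interpolation=cv2.INTER_CUBIC)
cv2.imwrite("pics/v5.png",np.hstack([a,b])[:,:,::-1])
a=cv2.resize(fs["top"][130:220,250:370],None,fx=5,fy=5,interpolation=cv2.INTER_CUBIC)
b=cv2.resize(fs["side"][150:240,280:400],None,fx=6,fy=6,interpolation=cv2.INTER_CUBIC)
cv2.imwrite("pics/v5b.png",b[:,:,::-1])
E
```

```text
clock: 11.05
tool_pos: [0.5759, 0.167, 0.2074]
tool_rot: [0.696, 0.125, 0.696, -0.125]
ft_force: [0.7, 0.2, -0.1]
finger_gap: 0.0004
clock: 11.65
tool_pos: [0.5757, 0.1652, 0.1571]
tool_rot: [0.704, -0.069, 0.704, 0.069]
ft_force: [-0.6, 0.3, 0.5]
finger_gap: 0.0004
pos [0.5757 0.1652 0.1571] t 11.65 F [-0.6  0.3  0.5] gap 0.0004 q [ 0.16  0.34  1.53  0.    1.27 -1.6 ]
tool shift mm [77.1  0.9 -0.2] rotvec [-0.0028  0.0003 -0.0001]
```

View pics/v5.png

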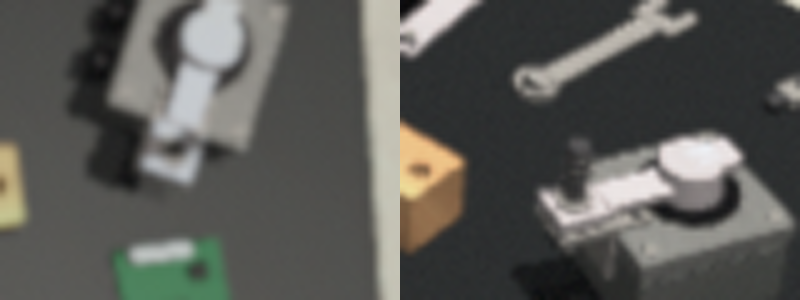

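View pics/v5b.png

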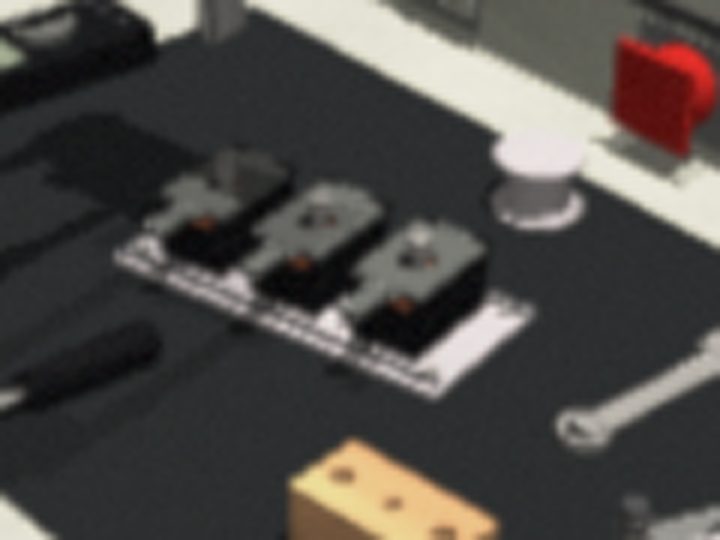

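The pin is seated upright in the handle with its collar on it (side crop 575,175), and the isolator is unmoved. Now pressing the left stud.

```bash
python3 -m handwheel '[[30,0.9,0,0,0,0],[30,0,0,0,0,0],[14,0,0,0,0,0],[0,0,0,0,0,0],[0,0,0,0,0,0]]'; for i in 1; do python3 -m handwheel '[[3,0,0,0,0,0],[3,0,0,0,0,0],[2,0,0,0,0,0],[1,0,0,0,0,0],[0,0,0,0,0,0]]'; done
```

```text
clock: 12.25
tool_pos: [0.576, 0.1662, 0.0835]
tool_rot: [0.704, -0.07, 0.703, 0.07]
ft_force: [0.3, -0.4, 0.0]
finger_gap: 0.0004
clock: 12.75
tool_pos: [0.5753, 0.1661, 0.0736]
tool_rot: [0.704, -0.07, 0.704, 0.07]
ft_force: [0.4, -0.1, 0.9]
finger_gap: 0.0005
```

```bash
python3 -m handwheel '[[1,0,0,0,0,0],[1,0,0,0,0,0],[1,0,0,0,0,0],[0,0,0,0,0,0]]'; python3 -m handwheel '[[0.7,0,0,0,0,0],[0.7,0,0,0,0,0],[0,0,0,0,0,0]]'
```

```text
clock: 13.15
tool_pos: [0.5752, 0.1661, 0.0705]
tool_rot: [0.703, -0.07, 0.704, 0.07]
ft_force: [0.1, 0.6, -0.6]
finger_gap: 0.0002
clock: 13.45
tool_pos: [0.5754, 0.1661, 0.0703]
tool_rot: [0.704, -0.07, 0.703, 0.07]
ft_force: [-1.2, -0.3, 4.9]
finger_gap: 0.0003
```

```bash
python3 -m handwheel '[[0.7,0,0,0,0,0],[0.7,0,0,0,0,0],[0,0,0,0,0,0]]'; python3 -m handwheel '[[0.7,0,0,0,0,0],[0,0,0,0,0,0]]'
```

```text
clock: 13.75
tool_pos: [0.5755, 0.1661, 0.0702]
tool_rot: [0.704, -0.07, 0.703, 0.07]
ft_force: [-3.6, -0.3, 12.1]
finger_gap: 0.0007
clock: 13.95
tool_pos: [0.5754, 0.1661, 0.0701]
tool_rot: [0.704, -0.07, 0.703, 0.07]
ft_force: [-3.8, -1.2, 16.4]
finger_gap: 0.0004
```

Left stud is tight (16 N, stays at 70 mm). On to the middle.

```bash
python3 -m handwheel '[[-15,0,0,0,0,0],[0,-37.5,0,0,0,0],[0,-37.5,0,0,0,0],[0,0,0,0,0,0],[0,0,0,0,0,0]]'; python3 go.py .5904 .0926 .0735 1.770
```

```text
clock: 14.45
tool_pos: [0.5903, 0.0921, 0.0821]
tool_rot: [0.704, -0.069, 0.704, 0.07]
ft_force: [0.2, 1.0, -0.5]
finger_gap: 0.0007
pos [0.5903 0.0921 0.0821] t 14.45 F [ 0.2  1.  -0.5] gap 0.0007 q [ 0.04  0.4   1.64  0.    1.1  -1.73]
tool shift mm [8.6 0.5 0.2] rotvec [-0.002  -0.     -0.0006]
```

```bash
python3 -m handwheel '[[4,0.5,0,0,0,0],[4,0,0,0,0,0],[2,0,0,0,0,0],[1,0,0,0,0,0],[0,0,0,0,0,0]]';python3 -m handwheel '[[0.7,0,0,0,0,0],[0.7,0,0,0,0,0],[0,0,0,0,0,0]]'; python3 -m handwheel '[[0.7,0,0,0,0,0],[0.7,0,0,0,0,0],[0,0,0,0,0,0]]'
```

```text
clock: 14.95
tool_pos: [0.5899, 0.0935, 0.0709]
tool_rot: [0.703, -0.071, 0.704, 0.071]
ft_force: [-0.3, -0.1, -0.3]
finger_gap: 0.0002
clock: 15.25
tool_pos: [0.5902, 0.0931, 0.0699]
tool_rot: [0.704, -0.07, 0.703, 0.07]
ft_force: [0.1, 0.7, 0.5]
finger_gap: 0.0005
clock: 15.55
tool_pos: [0.5902, 0.0931, 0.0684]
tool_rot: [0.704, -0.07, 0.703, 0.07]
ft_force: [0.1, 0.6, 1.2]
finger_gap: 0.0004
```

```bash
python3 -m handwheel '[[0.7,0,0,0,0,0],[0.7,0,0,0,0,0],[0,0,0,0,0,0]]'; python3 -m handwheel '[[0.7,0,0,0,0,0],[0.7,0,0,0,0,0],[0,0,0,0,0,0]]'; python3 -m handwheel '[[0.7,0,0,0,0,0],[0.7,0,0,0,0,0],[0.7,0,0,0,0,0],[0,0,0,0,0,0]]'
```

```text
clock: 15.85
tool_pos: [0.5902, 0.093, 0.0669]
tool_rot: [0.704, -0.07, 0.704, 0.07]
ft_force: [-1.0, 0.8, -0.1]
finger_gap: 0.0005
clock: 16.15
tool_pos: [0.5901, 0.093, 0.0655]
tool_rot: [0.704, -0.07, 0.704, 0.07]
ft_force: [0.5, -0.0, 0.6]
finger_gap: 0.0004
clock: 16.55
tool_pos: [0.5902, 0.093, 0.0652]
tool_rot: [0.704, -0.07, 0.703, 0.07]
ft_force: [-2.4, 0.1, 9.7]
finger_gap: 0.0003
```

Middle stud sank 5 mm and bottomed at 65 mm, so it is the loose one. Now checking the right stud.

```bash
python3 -m handwheel '[[-18.5,0,0,0,0,0],[0,-37.5,0,0,0,0],[0,-37.5,0,0,0,0],[0,0,0,0,0,0],[0,0,0,0,0,0]]'; python3 go.py .6048 .0197 .0735 1.770
```

```text
clock: 17.05
tool_pos: [0.6046, 0.0189, 0.0816]
tool_rot: [0.703, -0.069, 0.704, 0.07]
ft_force: [-0.7, 0.1, -0.4]
finger_gap: 0.0003
pos [0.6046 0.0189 0.0816] t 17.05 F [-0.7  0.1 -0.4] gap 0.0003 q [-0.08  0.41  1.62  0.    1.11 -1.85]
tool shift mm [8.1 0.7 0.4] rotvec [-0.002  -0.0009 -0.0007]
```

```bash
python3 -m handwheel '[[4,0.5,0,0,0,0],[4,0,0,0,0,0],[2,0,0,0,0,0],[1,0,0,0,0,0],[0,0,0,0,0,0]]';python3 -m handwheel '[[0.7,0,0,0,0,0],[0.7,0,0,0,0,0],[0,0,0,0,0,0]]'; python3 -m handwheel '[[0.7,0,0,0,0,0],[0.7,0,0,0,0,0],[0,0,0,0,0,0]]'; python3 -m handwheel '[[0.7,0,0,0,0,0],[0.7,0,0,0,0,0],[0,0,0,0,0,0]]'
```

```text
clock: 17.55
tool_pos: [0.6046, 0.0205, 0.0707]
tool_rot: [0.703, -0.07, 0.704, 0.071]
ft_force: [-0.5, -0.2, -0.6]
finger_gap: 0.0004
clock: 17.85
tool_pos: [0.605, 0.0202, 0.0703]
tool_rot: [0.704, -0.07, 0.703, 0.07]
ft_force: [-1.8, 1.1, 3.4]
finger_gap: 0.0004
clock: 18.15
tool_pos: [0.605, 0.0202, 0.0702]
tool_rot: [0.704, -0.07, 0.703, 0.07]
ft_force: [-2.3, 1.4, 12.0]
finger_gap: 0.0003
clock: 18.45
tool_pos: [0.6051, 0.0202, 0.0701]
tool_rot: [0.704, -0.07, 0.703, 0.07]
ft_force: [-4.4, 1.6, 18.4]
finger_gap: 0.0002
```

Right stud tight (18 N, 70 mm). The middle is the loose one. Rising, then tilting forward for the middle tongue.

```bash
python3 -m handwheel '[[-20,0,0,0,0,0],[-40,0,0,0,0,0],[-40,0,0,0,0,0],[0,25,-40,0,0,0],[0,25,-40,0,0,0],[0,25,-35,0,0,0],[0,0,0,0,-0.15,0],[0,0,0,0,-0.15,0],[0,0,0,0,-0.15,0],[0,0,0,0,-0.15,0],[0,0,0,0,0,0],[0,0,0,0,0,0]]' -0.25; python3 go.py .4964 .0736 .102 1.770 0.6
python3 - <<'E'
from h import *
from station import imaging
fs={n:imaging.grab_frame(n)["color"] for n in("top","side")}
a=cv2.resize(fs["top"][130:220,260:350],None,fx=6,fy=6,interpolation=cv2.INTER_CUBIC)
b=cv2.resize(fs["side"][165:225,295:375],None,fx=9,fy=9,interpolation=cv2.INTER_CUBIC)
cv2.imwrite("pics/v6.png",b[:,:,::-1]); cv2.imwrite("pics/v6t.png",a[:,:,::-1])
E
```

```text
clock: 19.65
tool_pos: [0.4781, 0.0723, 0.1672]
tool_rot: [0.875, -0.046, 0.474, 0.09]
ft_force: [0.7, -0.3, 0.6]
finger_gap: 0.0355
pos [0.4781 0.0723 0.1672] t 19.65 F [ 0.7 -0.3  0.6] gap 0.0355 q [-0.15 -0.11  2.22  0.4   0.52 -2.23]
tool shift mm [ 64.6  -2.7 -20.3] rotvec [-0.     -0.0224 -0.0051]
```

View pics/v6.png

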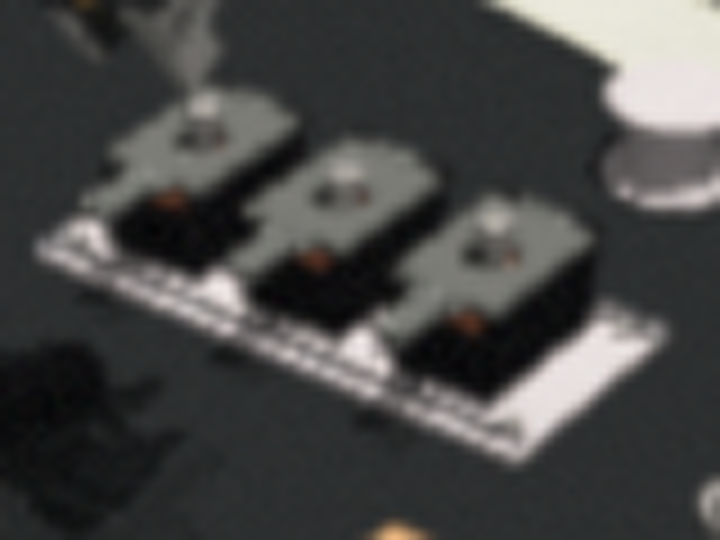

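View pics/v6t.png

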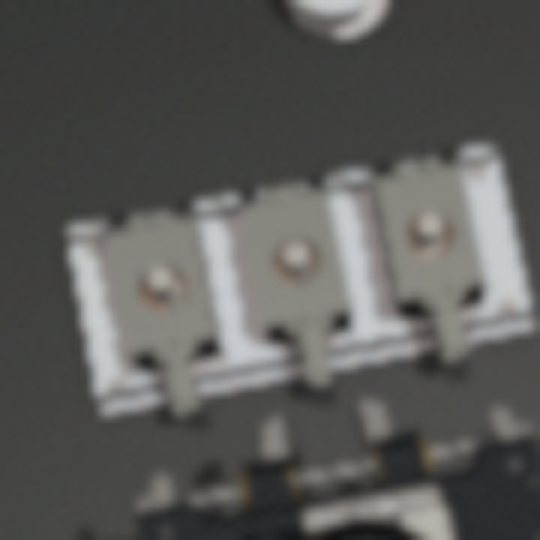

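The middle stud is visibly lower (side 345,172); all covers are shut. Tongue front end at top crop (317,380). I'll confirm the tab position.

```bash
python3 - <<'E'
from h import *
import pickle
S,T=pickle.load(open("cams.pkl","rb"))
t=lambda u,v:zp(u,v,260,130,6)
for u,v in [(318,386),(315,355),(313,330),(297,256),(284,190)]: print(ray(T,t(u,v),.0565).round(4))
F=np.array([np.cos(.199),np.sin(.199),0]); st=np.array([.5904,.0926,0])
print("tongue end",st-.073*F,"grip",st-.062*F)
E
python3 -m handwheel '[[30,-1,-10,0,-0.02,-0.005],[34,-1,-10,0,0,0],[0,0,0,0,0,0],[0,0,0,0,0,0]]'; python3 go.py .5379 .0815 .041 1.770 0.6
```

```text
[0.5185 0.0811 0.0565]
[0.5357 0.0829 0.0565]
[0.5496 0.0842 0.0565]
[0.5912 0.0935 0.0565]
[0.6286 0.1012 0.0565]
tongue end [0.51884067 0.07816869 0.        ] grip [0.52962359 0.08034327 0.        ]
clock: 20.15
tool_pos: [0.4986, 0.0753, 0.1027]
tool_rot: [0.879, -0.047, 0.465, 0.089]
ft_force: [0.9, 0.6, 0.1]
finger_gap: 0.0351
pos [0.4986 0.0753 0.1027] t 20.15 F [0.9 0.6 0.1] gap 0.0351 q [-0.14  0.03  2.32  0.73  0.28 -2.57]
tool shift mm [73.3 -1.8 -1.8] rotvec [ 0.0019 -0.0023 -0.0025]
```

Joint 5 and 6 near their limits at this pitch; reduce the pitch to about 0.3.

```bash
python3 -m handwheel '[[-10,0,0,0,0.1,0],[0,0,0,0,0.1,0],[0,0,0,0,0.1,0],[0,0,0,0,0,0],[0,0,0,0,0,0]]'; python3 go.py .5345 .0820 .037 1.770 0.3
```

```text
clock: 20.65
tool_pos: [0.4961, 0.0817, 0.1086]
tool_rot: [0.82, -0.055, 0.563, 0.092]
ft_force: [0.5, -0.7, -0.6]
finger_gap: 0.0354
pos [0.4961 0.0817 0.1086] t 20.65 F [ 0.5 -0.7 -0.6] gap 0.0354 q [-0.06  0.07  2.11  0.19  0.61 -1.99]
tool shift mm [80.2 -8.9  9.4] rotvec [ 0.0105  0.0684 -0.0179]
```

```bash
python3 -m handwheel '[[0,-7,5,0.01,0.068,-0.018],[0,0,0,0,0,0],[0,0,0,0,0,0]]'; python3 go.py .5345 .0820 .037 1.770 0.3
```

```text
clock: 20.95
tool_pos: [0.4999, 0.076, 0.1083]
tool_rot: [0.8, -0.058, 0.592, 0.081]
ft_force: [-0.1, -0.2, -0.1]
finger_gap: 0.0352
pos [0.4999 0.076  0.1083] t 20.95 F [-0.1 -0.2 -0.1] gap 0.0352 q [-0.04  0.11  2.05  0.11  0.7  -1.89]
tool shift mm [78.5 -1.1 12.7] rotvec [-0.0005 -0.0028 -0.0018]
```

```bash
python3 -m handwheel '[[15,-1,12.5,0,0,0],[15,0,0,0,0,0],[15,0,0,0,0,0],[0,0,0,0,0,0],[0,0,0,0,0,0]]'; python3 go.py .5345 .0820 .037 1.770 0.3
python3 - <<'E'
from h import *
from station import imaging
fs={n:imaging.grab_frame(n)["color"] for n in("top","side")}
b=cv2.resize(fs["side"][165:225,285:365],None,fx=9,fy=9,interpolation=cv2.INTER_CUBIC)
cv2.imwrite("pics/v7.png",b[:,:,::-1])
E
```

```text
clock: 21.45
tool_pos: [0.5242, 0.0798, 0.0687]
tool_rot: [0.799, -0.058, 0.593, 0.08]
ft_force: [0.5, -1.3, -0.5]
finger_gap: 0.0355
pos [0.5242 0.0798 0.0687] t 21.45 F [ 0.5 -1.3 -0.5] gap 0.0355 q [-0.03  0.2   2.06  0.12  0.6  -1.89]
tool shift mm [33.4  0.1  0.8] rotvec [-0.0012 -0.0047 -0.0016]
```

View pics/v7.png

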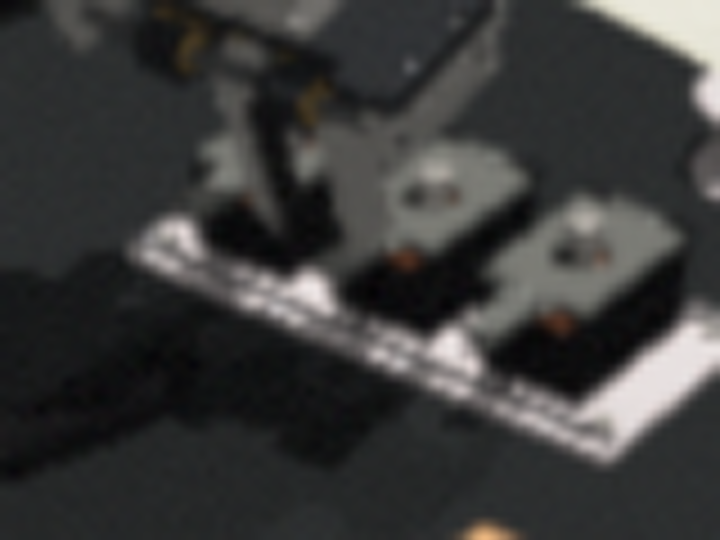

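Fingertips at (275,225) and (345,235). Checking the projected midpoint against the tongue.

```bash
python3 - <<'E'
from h import *
import pickle
S,T=pickle.load(open("cams.pkl","rb"))
for P in ([.5242,.0798,.0687],[.5296,.0815,.0525],[.519,.079,.0525]): p=proj(S,P); print((p-[285,165]+.5)*9)
Y=np.array([-.198,.98,0])
for s in (1,-1): print((proj(S,np.array([.5242,.0798,.0687])+s*.024*Y)-[285,165]+.5)*9,(proj(S,np.array([.5345,.082,.037])+s*.024*Y)-[285,165]+.5)*9)
E
```

```text
[331.15361621 233.75477279]
[339.39143066 261.22329962]
[323.0936806  273.27618838]
[284.7038377  214.30134185] [302.6251544  268.78818992]
[378.50286982 253.58490901] [395.05942184 308.39341184]
```

```bash
python3 -m handwheel '[[8,0,0.5,0,0,0],[8,0,0,0,0,0],[0,0,0,0,0,0]]'; python3 -m handwheel '[[8,0,0,0,0,0],[8,0,0,0,0,0],[0,0,0,0,0,0]]'; python3 go.py .5345 .0820 .037 1.770 0.3
python3 - <<'E'
from h import *
from station import imaging
fs={n:imaging.grab_frame(n)["color"] for n in("top","side")}
b=cv2.resize(fs["side"][165:225,285:365],None,fx=9,fy=9,interpolation=cv2.INTER_CUBIC)
cv2.imwrite("pics/v8.png",b[:,:,::-1])
E
```

```text
clock: 21.85
tool_pos: [0.5302, 0.0809, 0.0529]
tool_rot: [0.799, -0.058, 0.593, 0.08]
ft_force: [-1.0, -0.5, 0.5]
finger_gap: 0.0348
clock: 22.15
tool_pos: [0.5348, 0.0819, 0.0373]
tool_rot: [0.799, -0.058, 0.593, 0.08]
ft_force: [0.5, 0.4, 0.7]
finger_gap: 0.0357
pos [0.5348 0.0819 0.0373] t 22.15 F [0.5 0.4 0.7] gap 0.0357 q [-0.02  0.26  2.08  0.13  0.52 -1.9 ]
tool shift mm [ 0.2  0.2 -0.3] rotvec [-0.0009 -0.0058 -0.0015]
```

View pics/v8.png

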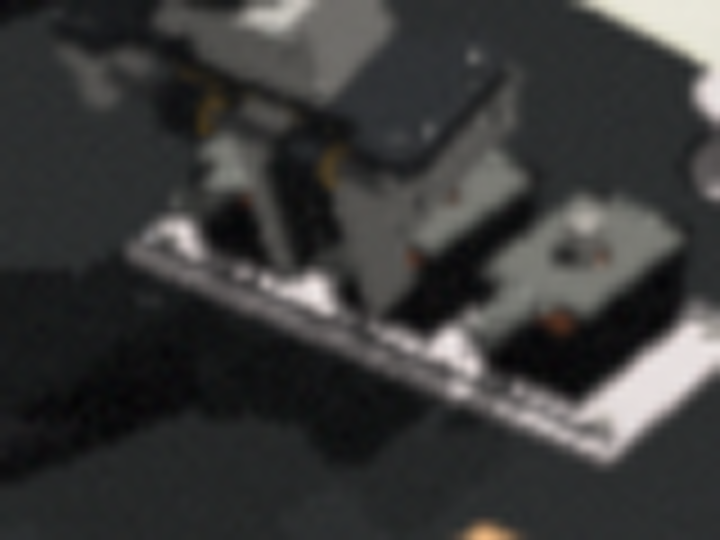

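Fingers are down on both sides of the middle tongue with no contact force. Closing.

```bash
python3 -m handwheel '[[0,0,0,0,0,0],[0,0,0,0,0,0],[0,0,0,0,0,0],[0,0,0,0,0,0],[0,0,0,0,0,0]]' -1; python3 go.py .5345 .0820 .037 1.770 0.3
python3 - <<'E'
from h import *
from station import sensors
s=sensors.state(); r=tool(s); G=s["tool_pos"]-r.apply([.0165,0,0]); F=np.array([np.cos(.199),np.sin(.199),0])
st=np.array([.5904,.0926,0]); H=st+.037*F; H[2]=.0525
v=r.inv().apply(s["tool_pos"]-H); print("r tool",v, "norm",np.linalg.norm(v))
for d in (.03,.05,.08):
    print(d,((R.from_rotvec([0,d,0]).apply(v)-v)*1000).round(2))
E
```

```text
clock: 22.75
tool_pos: [0.5358, 0.0804, 0.039]
tool_rot: [0.8, -0.06, 0.592, 0.08]
ft_force: [0.8, -6.9, 0.8]
finger_gap: 0.0134
pos [0.5358 0.0804 0.039 ] t 22.75 F [ 0.8 -6.9  0.8] gap 0.0134 q [-0.03  0.25  2.08  0.13  0.52 -1.9 ]
tool shift mm [ 1.6  1.8 -1.5] rotvec [ 0.0009 -0.0028  0.0014]
r tool [-0.01428104 -0.00106783 -0.09285307] norm 0.09395094664087476
0.03 [-2.78  0.    0.47]
0.05 [-4.62 -0.    0.83]
0.08 [-7.37  0.    1.44]
```

Tongue gripped (13.4 mm). Opening starts along the hinge arc.

```bash
python3 -m handwheel '[[0,-1.5,0,0,0,0],[-2.8,0,0.5,0,0.03,0],[-2.8,0,0.5,0,0.03,0],[-2.8,0,0.5,0,0.03,0],[-2.8,0,0.5,0,0.03,0],[0,0,0,0,0,0]]'; python3 go.py .5345 .0820 .037 1.770 0.18
```

```text
clock: 23.35
tool_pos: [0.5348, 0.08, 0.0501]
tool_rot: [0.762, -0.064, 0.639, 0.077]
ft_force: [-1.2, -2.1, -0.0]
finger_gap: 0.0137
pos [0.5348 0.08   0.0501] t 23.35 F [-1.2 -2.1 -0. ] gap 0.0137 q [-0.01  0.28  1.96  0.05  0.73 -1.81]
tool shift mm [12.9  2.  -2.2] rotvec [ 0.0003 -0.0046 -0.0007]
```

Forces low. Continuing.

```bash
python3 -m handwheel '[[-4.6,0,0.8,0,0.05,0],[-4.6,0,0.8,0,0.05,0],[-4.6,0,0.8,0,0.05,0],[-4.6,0,0.8,0,0.05,0],[-4.6,0,0.8,0,0.05,0],[-4.6,0,0.8,0,0.05,0],[0,0,0,0,0,0]]'; python3 go.py .5345 .0820 .037 1.770 -0.12;  python3 -m handwheel '[[-4.6,0,0.8,0,0.05,0],[-4.6,0,0.8,0,0.05,0],[-4.6,0,0.8,0,0.05,0],[-4.6,0,0.8,0,0.05,0],[0,0,0,0,0,0]]'; python3 go.py .5345 .0820 .037 1.770 -0.32
```

```text
clock: 24.05
tool_pos: [0.5379, 0.0806, 0.0774]
tool_rot: [0.658, -0.074, 0.746, 0.066]
ft_force: [-2.8, -2.3, 1.0]
finger_gap: 0.0136
pos [0.5379 0.0806 0.0774] t 24.05 F [-2.8 -2.3  1. ] gap 0.0136 q [ 0.03  0.4   1.66 -0.02  1.2  -1.73]
tool shift mm [40.4  2.   2. ] rotvec [ 0.0004 -0.0057 -0.0011]
clock: 24.55
tool_pos: [0.5442, 0.0819, 0.0946]
tool_rot: [0.58, -0.08, 0.808, 0.059]
ft_force: [-3.2, -1.8, 3.6]
finger_gap: 0.0134
pos [0.5442 0.0819 0.0946] t 24.55 F [-3.2 -1.8  3.6] gap 0.0134 q [ 0.05  0.51  1.46 -0.04  1.49 -1.7 ]
tool shift mm [57.7  1.9  9.4] rotvec [ 0.0003 -0.0056 -0.0013]
```

```bash
python3 - <<'E'
from h import *
from station import imaging
fs={n:imaging.grab_frame(n)["color"] for n in("top","side")}
a=cv2.resize(fs["top"][130:210,260:350],None,fx=5,fy=5,interpolation=cv2.INTER_CUBIC)
b=cv2.resize(fs["side"][150:230,285:365],None,fx=5,fy=5,interpolation=cv2.INTER_CUBIC)
cv2.imwrite("pics/v9.png",np.hstack([a[:400],b[:400]])[:,:,::-1])
E
```

```text
(no output)
```

View pics/v9.png

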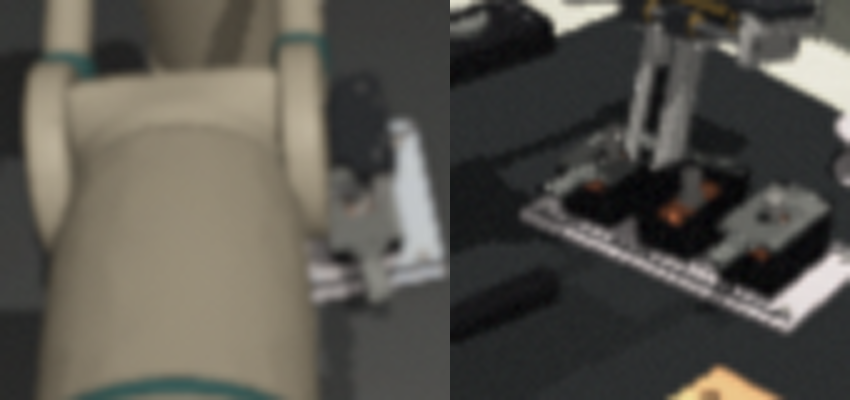

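The middle cover is up about 0.6 rad, with its housing interior and stud visible; the neighbouring covers are shut. Continuing to about 1.05 rad.

```bash
python3 -m handwheel '[[-4.6,0,0.8,0,0.05,0],[-4.6,0,0.8,0,0.05,0],[-4.6,0,0.8,0,0.05,0],[-4.6,0,0.8,0,0.05,0],[0,0,0,0,0,0]]'; python3 go.py .5345 .0820 .037 1.770 -0.52;  python3 -m handwheel '[[-4.6,0,0.8,0,0.05,0],[-4.6,0,0.8,0,0.05,0],[-4.6,0,0.8,0,0.05,0],[-4.6,0,0.8,0,0.05,0],[-2.8,0,0.5,0,0.03,0],[0,0,0,0,0,0],[0,0,0,0,0,0]]'; python3 go.py .5345 .0820 .037 1.770 -0.75
python3 - <<'E'
from h import *
from station import imaging
fs={n:imaging.grab_frame(n)["color"] for n in("top","side")}
cv2.imwrite("pics/v10t.png",fs["top"][:,:,::-1])
cv2.imwrite("pics/v10f.png",fs["side"][:,:,::-1])
b=cv2.resize(fs["side"][130:230,285:385],None,fx=6,fy=6,interpolation=cv2.INTER_CUBIC)
cv2.imwrite("pics/v10.png",b[:,:,::-1])
E
```

```text
clock: 25.15
tool_pos: [0.5539, 0.084, 0.1106]
tool_rot: [0.496, -0.086, 0.862, 0.05]
ft_force: [-2.9, -1.2, 4.7]
finger_gap: 0.0134
pos [0.5539 0.084  0.1106] t 25.15 F [-2.9 -1.2  4.7] gap 0.0134 q [ 0.07  0.64  1.27 -0.06  1.76 -1.69]
tool shift mm [73.4  1.8 20.1] rotvec [ 0.0004 -0.0061 -0.0014]
clock: 25.85
tool_pos: [0.569, 0.087, 0.1263]
tool_rot: [0.396, -0.091, 0.913, 0.04]
ft_force: [-2.0, -0.8, 4.4]
finger_gap: 0.0136
pos [0.569  0.087  0.1263] t 25.85 F [-2.  -0.8  4.4] gap 0.0136 q [ 0.08  0.79  1.04 -0.09  2.06 -1.7 ]
tool shift mm [88.9  1.7 35.7] rotvec [ 0.0008 -0.0029 -0.0015]
```

View pics/v10.png

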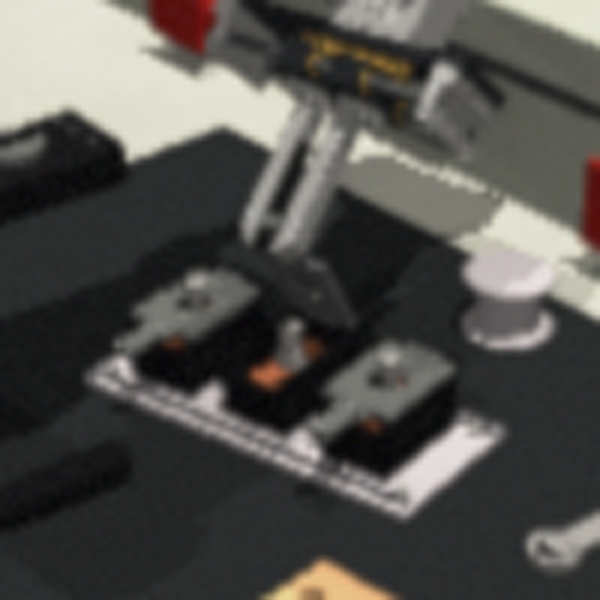

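View pics/v10f.png

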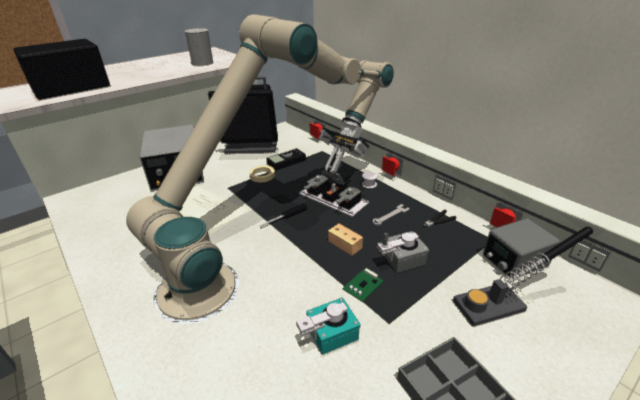

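View pics/v10t.png

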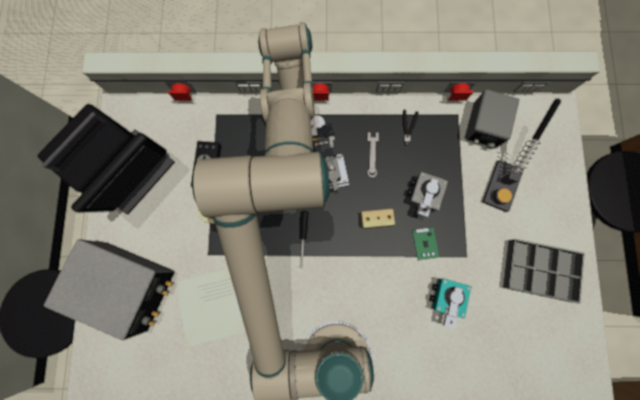

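The middle cover is at about 60° with the fingers holding its tongue, the other covers are shut and the pin is seated. One short hold, then I'll hand in.

```bash
python3 -m handwheel '[[0,0,0,0,0,0],[0,0,0,0,0,0],[0,0,0,0,0,0]]'; python3 -c "
from h import *
from station import env,imaging
f=imaging.grab_frame('side')['color']; cv2.imwrite('pics/v11.png',cv2.resize(f[205:265,350:430],None,fx=8,fy=8,interpolation=cv2.INTER_CUBIC)[:,:,::-1])"
```

```text
clock: 26.25
tool_pos: [0.5691, 0.0871, 0.1264]
tool_rot: [0.395, -0.091, 0.913, 0.04]
ft_force: [-2.5, -1.2, 5.1]
finger_gap: 0.0134
```

View pics/v11.png

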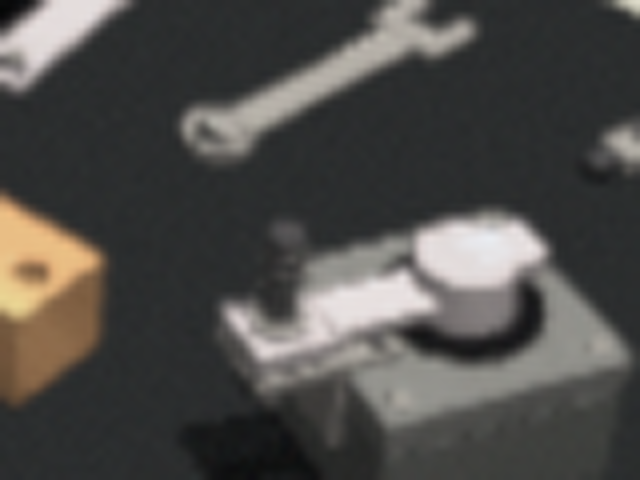

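The pin stands with its collar flat on the handle at (278,315), and the handle is in OFF.

```bash
python3 -c "
from station import env; print(env.sign_off())"
```

```text
the job is handed in; nothing more can be done
None
```

The job is done and handed in at about 26 s; no verdict was reported.

- **Lockout pin:** it is fully home through the handle and hasp holes. The collar met the handle at the expected height (about 9 N), and I let go of it. The last picture shows it upright with the collar flat on the handle, which is still off.
- **Studs, left to right:** the left one is tight (16 N, no give). The middle one is loose: it sank 5 mm and stopped at 65 mm. The right one is tight (18 N, no give).
- **Cover:** I lifted only the middle cover, to about 60° (1.05 rad). The fingers are still holding its tongue (gap 13.4 mm, about 5 N). The left and right covers are shut.
- **Bystanders:** the tools I could see have not moved. The last top picture was partly hidden by the arm, so I couldn't see the meter, tape and spool fully in it.

No check failed. One thing needed mending: my first tilt for the tongue brought two wrist joints close to their limits, so I redid the approach at a smaller tilt before gripping.

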